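Press the clip-on lid shut all round

ROBOT

A 6-joint arm with a two-finger parallel gripper is mounted at the origin on the work surface. World frame = base frame: x ahead of the robot, y to its left, z up, the work surface at z = 0. Lengths are in m, angles in rad, forces in N, time in s.
With the tool pointing down it reaches from about 0.25 to 0.775 m from the base axis. Payload 4 kg.
Tool frame: the origin (TCP) lies on the centre line of the jaws, within the pads' length; the fingertips stand 25 mm ahead of it and the grasp point (between the pads) lies 6 mm ahead of it; z points along the fingers, y is the line along which they close (so a half turn about z gives the same grasp; the last joint's range is limited). The gripper opens to 94 mm and grips with 3 to 60 N. Pads are 16 mm wide; open, the fingers measure 119 mm over their backs; the gripper's body (75 mm by 177 mm) begins 78 mm behind the grasp point.
Start: joints at [1.095, 0.087, 1.371, -0, 1.684, -0.103], TCP at [0.2, 0.512, 0.231] pointing down, gripper open.
Joint ranges: [-3.1, 3.1], [-0.76, 2.03], [0.27, 2.55], [-1.08, 4.22], [0.17, 2.65], [-2.57, 2.57]. Speed limits (rad/s): [2.79, 2.79, 3.14, 3.14, 3.14, 3.14].

INTERFACE

Orientations are given as [roll, pitch, yaw] about the fixed x, y, z axes, in that order (R = Rz(yaw) Ry(pitch) Rx(roll)).
In Python, from bench import robot, imaging gives the robot as it stands. The module is installed in compiled form; this text tells all that it offers.
- The arm moves only by the tool drive_tool, never from a script. Its argument "series" is a list of rows, each a list of 3 entries, a list of its own where there are three numbers: the finger opening in m, from 0 to 0.094, then the shift along the tool's x, y, z in m, then the turn, a rotation vector about the tool's x, y, z in rad. A call has 1 to 5 rows; each row is the pose to reach, as a shift and turn from the pose commanded when the call began, along the tool's axes at that moment; what a row does not reach only later rows make up. A row lasts 1/8 s, in which the tool goes at most 62.5 mm and 10.7 degrees, less where a joint would pass 70% of its speed; a pose out of reach is approached as far as the arm can. A call with a gripper value outside its range is refused whole. The fingers move at their own pace and stop on an object; the grip force is fixed at half the most. Time passes only in rows, so rows that repeat a pose let the fingers close. It gives the time, the measured TCP pose, the force, the opening and the grip force at its end, in the units of the state.
- robot.get_obs(): the state, without advancing time (a new reading comes with each control period).
- imaging.snapshot(name): name is "scene" or "top" or "wrist"; returns the picture (400x640x3 uint8, red, green, blue); there is no depth.
- imaging.get_calibration(name): a dict with "intrinsics" (3x3 intrinsics, pixels), "k1" (the pictures are not rectified: a ray, as slopes to the right and down, at radius r is drawn at 1 + k1 r^2 times it, then the intrinsics apply), "position" and "rotation" of the camera in the world. Camera axes: x right, y up, looking along -z (the intrinsics and any distortion apply to the point x, -y, -z); pixel columns grow to the right and rows downward; lengths in m; the calibration is good to about 2 mm. A picture is of the moment at which its call begins: read the wrist's pose just before it. get_calibration takes no time and is no camera call; for the wrist camera it gives the pose at the moment of the call.
- robot.close_job(): hands the job in; it is judged then, once.
The state is a dict: "time": time; "joint_positions": joint angles; "qvel": joint speeds; "joint_torque": joint torques, N m; "tool_pos": TCP position; "ee_rot": TCP orientation; "wrist_force": force on the tool from outside, world axes, zero at the start; "wrist_torque": the same for the moment, N m; "width": finger opening in m; "finger_force": force on a finger pad.
Only numpy, scipy, OpenCV 4.12 (cv2) and the standard library are available. Lean on these libraries where they do the work, as an engineer would, in place of code of your own. Each camera call takes 0.05 s, during which the arm holds its last target. There are 200 camera calls.

TASK

The lid of the clear storage box is only resting on: all four sections of its white rim have sprung up. Press down each section with the fingertips, one after another, until it is fully home, level with the middle of the lid, firmly but without hammering. Leave the box standing about where it is, without gripping or lifting it, and do not disturb anything else on the desk.

Things in the scene. Friction and masses are not known exactly. Their poses are not given: they have to be found in the camera images.
- clip_box: clear plastic storage box with white clip-on lid, loose, about 0.9 kg, 130 mm (x) by 176 mm (y), 70 mm tall. Origin: centre of its underside; at yaw 0 its long y axis points left, x away from the robot. Lid: rigid middle panel 74 x 120 mm, top 70 mm above the desk, framed by four stiff rim sections 27 mm wide, 4 mm thick, hinged along their inner edges; shut, they are level with the panel
- rim_near (a joint): angle of the long section (176 mm) on the box's -x side, hinge line at x = -38 mm in the box's frame: 0 shut (level), up to 0.34 rad sprung up (outer edge about 9 mm high). A tight fit: it stays at whatever angle it is left. A steady press of about 8 N at its press point (less further out) moves it down, until it stops hard at 0
- rim_near_press (a point): point on the upper face of the long section (176 mm) on the box's -x side, mid-length, 20 mm out from its hinge, 7 mm in from its outer edge; moves with the section (70 mm above the desk when shut)
- rim_far (a joint): angle of the long section (176 mm) on the box's +x side, hinge line at x = +38 mm in the box's frame: 0 shut (level), up to 0.34 rad sprung up (outer edge about 9 mm high). A tight fit: it stays at whatever angle it is left. A steady press of about 8 N at its press point (less further out) moves it down, until it stops hard at 0
- rim_far_press (a point): point on the upper face of the long section (176 mm) on the box's +x side, mid-length, 20 mm out from its hinge, 7 mm in from its outer edge; moves with the section (70 mm above the desk when shut)
- rim_left (a joint): angle of the short section (72 mm) on the box's +y side, hinge line at y = +61 mm in the box's frame: 0 shut (level), up to 0.34 rad sprung up (outer edge about 9 mm high). A tight fit: it stays at whatever angle it is left. A steady press of about 8 N at its press point (less further out) moves it down, until it stops hard at 0
- rim_left_press (a point): point on the upper face of the short section (72 mm) on the box's +y side, mid-length, 20 mm out from its hinge, 7 mm in from its outer edge; moves with the section (70 mm above the desk when shut)
- rim_right (a joint): angle of the short section (72 mm) on the box's -y side, hinge line at y = -61 mm in the box's frame: 0 shut (level), up to 0.34 rad sprung up (outer edge about 9 mm high). A tight fit: it stays at whatever angle it is left. A steady press of about 8 N at its press point (less further out) moves it down, until it stops hard at 0
- rim_right_press (a point): point on the upper face of the short section (72 mm) on the box's -y side, mid-length, 20 mm out from its hinge, 7 mm in from its outer edge; moves with the section (70 mm above the desk when shut)
- tumbler_mid (a point): frosted glass tumbler, 68 mm across, 95 mm tall, standing beside the box's right side; point half-way up its axis. To be left alone
- cube0_mid (a point): bottom one of three loose wooden counting cubes (25 mm) stacked beside the box's left side; its centre. To be left alone
- cube1_mid (a point): middle cube of the stack; its centre. To be left alone
- cube2_mid (a point): top cube of the stack; its centre, 62 mm above the desk. To be left alone
- cube3_mid (a point): single 25 mm wooden counting cube lying before the box's near side; its centre. To be left alone
- highlighter_mid (a point): yellow highlighter, 120 mm long, 18 mm thick, lying behind the box's far side; its centre. To be left alone
- bookend_mid (a point): L-shaped aluminium bookend, 130 mm tall, on the left of the desk; centre of its upright plate. To be left alone
- stapler_mid (a point): stapler, 140 mm long, 52 mm tall, on the right of the desk; point in its middle. To be left alone
Not all that is in view belongs to the job. Leave any orange look-alike of the clip_box alone.

How it is judged:
At the end, for the whole second after the job is handed in: All four rim sections are shut (each within 0.06 rad, about 1.5 mm at its outer edge, of level), and the box stands still and flat on the desk within 40 mm of where it began (value of joint each of rim_near, rim_far, rim_left, rim_right below 0.06 rad and angle between clip_box's own z axis and vertical below 0.04 rad and height (world z) of clip_box below 0.005 m and distance of clip_box from where it was at the start of the episode below 0.04 m and linear speed of clip_box below 0.02 m/s); the robot touches nothing.
It fails at once if the box is lifted or tipped (more than 12 mm or 0.2 rad) (height (world z) of clip_box above 0.012 m or angle between clip_box's own z axis and vertical above 0.2 rad).
It fails at once if the box is pushed more than 40 mm away (distance of clip_box from where it was at the start of the episode above 0.04 m).
It fails at once if the box is hammered on (more than 80 N) (contact force between any of the fingers, the arm and clip_box above 80 N).
It fails at once if something else on the desk is moved by more than 20 mm (distance of any of tumbler_mid, cube0_mid, cube1_mid, cube2_mid, cube3_mid, highlighter_mid, bookend_mid, stapler_mid from where it was at the start of the episode above 0.02 m).
It also fails if it takes over 42 s, if anything falls off the work surface, if the arm or the gripper's body presses on something with over 40 N, if the wrist force passes 120 N, or if a joint passes its speed limit or range.

## Working session

There is one attempt and no reset: what is moved stays moved. The work goes in short steps, Python scripts to look and compute and a tool call to move; the robot and the scene stay as the last step left them, time stands still between calls to the robot, and variables do not carry over. Pictures are saved under pics/ and viewed, at most 10 in all, crops included, and the job is handed in when it is done.

Besides the shell and the picture viewer there is one more tool, called after "Emit:" by a JSON object that holds its "name" and its "arguments". drive_tool: Moves the arm, as the interface text tells. Its arguments: {"type":"object","properties":{"series":{"type":"array"}},"required":["series"]}

```bash
mkdir -p pics; python3 - <<'E'
from bench import robot, imaging
import cv2,numpy as np
o=robot.get_obs(); print(o['time'],o['tool_pos'],o['ee_rot'],o['width'],o['wrist_force'])
for n in("top","scene"):
    im=imaging.snapshot(n); cv2.imwrite(f"pics/{n}0.png",im[:,:,::-1])
    c=imaging.get_calibration(n); print(n,c)
E
```

```text
0.0 [0.20010426 0.51177351 0.22930312] [-3.13938832e+00 -2.10943179e-04  2.76880927e+00] 0.09365922672949652 [ 0.41801417 -0.12527999 -0.30122682]
top {'intrinsics': array([[414.07660547,   0.        , 321.17134415],
       [  0.        , 414.07660547, 199.38340337],
       [  0.        ,   0.        ,   1.        ]]), 'k1': 0.0014955652454336772, 'position': array([ 0.35287961, -0.01335892,  1.68586087]), 'rotation': array([ 0.08853686, -0.01149022, -1.57332576])}
scene {'intrinsics': array([[414.55732631,   0.        , 319.71842993],
       [  0.        , 414.55732631, 198.24546735],
       [  0.        ,   0.        ,   1.        ]]), 'k1': -0.08211784906909597, 'position': array([1.36130461, 0.52347989, 0.98658018]), 'rotation': array([ 0.83634833, -0.02069987,  2.16883838])}
```

View pics/top0.png

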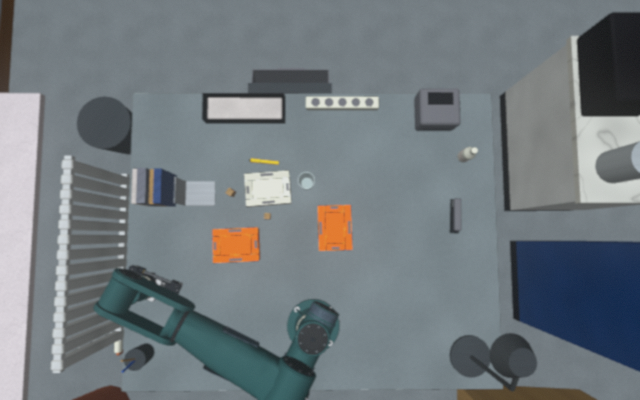

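View pics/scene0.png

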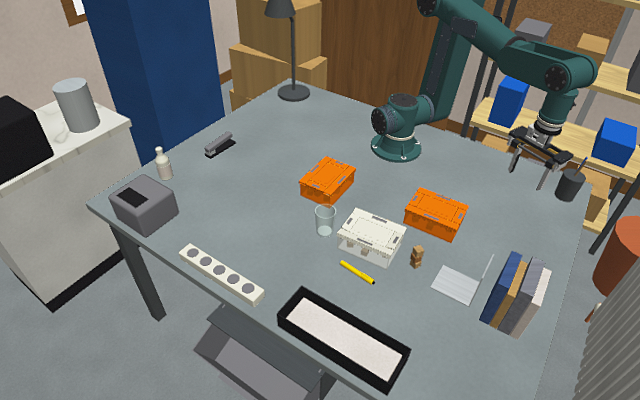

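Top view: the white-lidded clear box is at (267,188). Orange boxes at (236,245) and (335,228) are the look-alikes to leave alone. The tumbler is at (306,180), the cube stack at (230,191), a single cube at (267,216) and the highlighter at (265,161). Next I'll measure the box and confirm it in a crop.

```bash
cat > h.py <<'E'
from bench import robot, imaging
import cv2,numpy as np
from scipy.spatial.transform import Rotation as R
def rays(c,px):
    K=c['intrinsics'];d=np.array([c['k1'],0,0,0,0.])
    u=cv2.undistortPoints(np.array(px,float).reshape(-1,1,2),K,d).reshape(-1,2)
    return np.c_[u[:,0],-u[:,1],-np.ones(len(u))]@R.from_euler('xyz',c['rotation']).as_matrix().T
def onplane(c,px,z):
    r=rays(c,px);p=c['position'];return p+r*((z-p[2])/r[:,2])[:,None]
def project(c,P):
    q=(np.array(P,float)-c['position'])@R.from_euler('xyz',c['rotation']).as_matrix()
    s=np.c_[q[:,0]/-q[:,2],-q[:,1]/-q[:,2]];s=s*(1+c['k1']*(s**2).sum(1))[:,None]
    K=c['intrinsics'];return s@K[:2,:2].T+K[:2,2]
E
python3 - <<'E'
from h import *
im=cv2.imread('pics/top0.png');c=imaging.get_calibration('top')
crop=im[140:260,190:350];cv2.imwrite('pics/crop0.png',cv2.resize(crop,None,fx=5,fy=5,interpolation=cv2.INTER_CUBIC))
hsv=cv2.cvtColor(im,cv2.COLOR_BGR2HSV)
m=((hsv[...,2]>185)&(hsv[...,1]<50)).astype(np.uint8);m[:150]=0;m[230:]=0;m[:,:235]=0;m[:,300:]=0
m=cv2.morphologyEx(m,cv2.MORPH_CLOSE,np.ones((5,5)))
cs,_=cv2.findContours(m,0,2);k=max(cs,key=cv2.contourArea)
w=onplane(c,k.reshape(-1,2),.077)[:,:2].astype(np.float32)
print(cv2.minAreaRect(w),cv2.boundingRect(k))
for n,p,z in[('stack',(230,191),.075),('cube',(267,216),.025),('hl',(265,161),.018),('tumbler',(306,180),.095)]:print(n,onplane(c,[p],z))
E
```

```text
((0.5412831902503967, 0.17858189344406128), (0.12583443522453308, 0.17355968058109283), 4.411451816558838) (244, 171, 47, 35)
stack [[0.52921906 0.32351672 0.075     ]]
cube [[0.43376335 0.18441016 0.025     ]]
hl [[0.65811158 0.19539187 0.018     ]]
tumbler [[0.56949232 0.02655656 0.095     ]]
```

View pics/crop0.png

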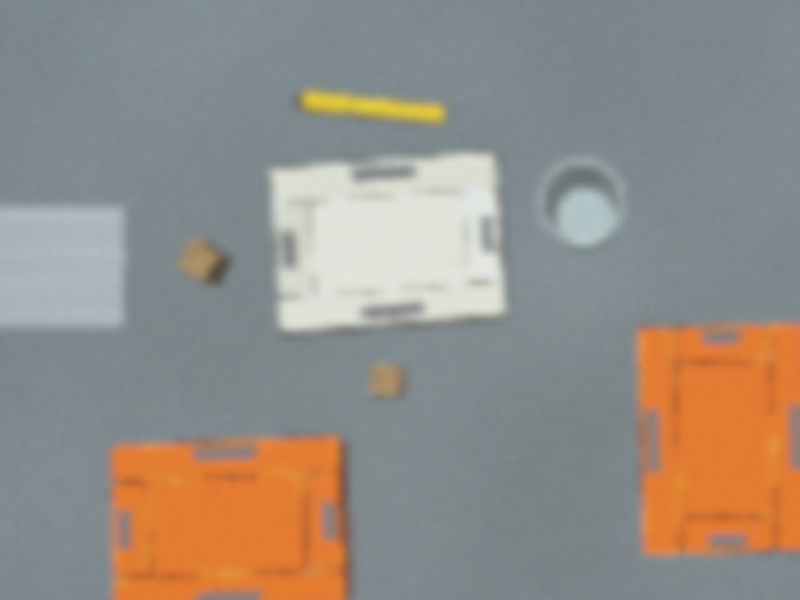

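The crop confirms it. The white-lidded box is the only one that is not orange, and it has the tumbler on its right, the stack on its left, a cube in front and the highlighter behind. Its centre is about (0.541, 0.179) with yaw about 0.077. I'll move over it with the fingers closed.

Emit:
{"name": "drive_tool", "arguments": {"series": [[0,[-0.44,-0.186,0],[0,0,-0.45]],[0,[-0.44,-0.186,0],[0,0,-0.45]],[0,[-0.44,-0.186,0],[0,0,-0.45]],[0,[-0.44,-0.186,0],[0,0,-0.45]],[0,[-0.44,-0.186,0],[0,0,-0.45]]]}}

```text
time: 0.72
tool_pos: [0.4169, 0.3008, 0.2301]
ee_rot: [3.142, -0.0, -3.064]
wrist_force: [-0.6, 0.0, -0.2]
width: 0.0475
finger_force: 0.0
```

```bash
cat >> h.py <<'E'
def shift(target,yaw=None):
    o=robot.get_obs();T=R.from_euler('xyz',o['ee_rot'])
    print('t',o['time'],'pos',o['tool_pos'],'rot',o['ee_rot'],'F',o['wrist_force'],'w',o['width'])
    print('shift',T.inv().apply(np.array(target)-o['tool_pos']).round(4))
    if yaw is not None: print('turn',(T.inv()*R.from_euler('xyz',[np.pi,0,yaw])).as_rotvec().round(4))
E
python3 -c "
from h import *
shift([.47,.175,.25],np.pi+.077)"
```

```text
t 0.725 pos [0.41685903 0.30080467 0.23009095] rot [ 3.14158279e+00 -3.81780446e-04 -3.06413579e+00] F [-0.55039637  0.01022094 -0.21476252] w 0.04746730307652749
shift [-0.0432 -0.1295 -0.0199]
turn [ 0.     -0.0004  0.0005]
```

Emit:
{"name": "drive_tool", "arguments": {"series": [[0,[-0.043,-0.13,-0.02],[0,0,0]],[0,[-0.043,-0.13,-0.02],[0,0,0]],[0,[-0.043,-0.13,-0.02],[0,0,0]],[0,[-0.043,-0.13,-0.02],[0,0,0]]]}}

```text
time: 1.23
tool_pos: [0.4688, 0.1759, 0.2502]
ee_rot: [3.141, -0.001, -3.066]
wrist_force: [-1.1, -0.1, 0.2]
width: 0.0077
finger_force: 0.0
```

```bash
python3 - <<'E'
from h import *
shift([.5,.178,.25])
c=imaging.get_calibration('wrist');im=imaging.snapshot('wrist');cv2.imwrite('pics/w0.png',im[:,:,::-1])
print(c['position'],c['rotation']);np.save('w0.npy',c,allow_pickle=True)
E
```

```text
t 1.225 pos [0.46880279 0.17590483 0.25017052] rot [ 3.14085397e+00 -7.49791279e-04 -3.06600659e+00] F [-1.12173494 -0.05086003  0.23906934] w 0.007702197817642866
shift [-0.0313 -0.0003  0.0001]
[0.3851199 0.1694727 0.4044542] [-2.89908702e-01 -1.16822377e-03  1.64631605e+00]
```

View pics/w0.png

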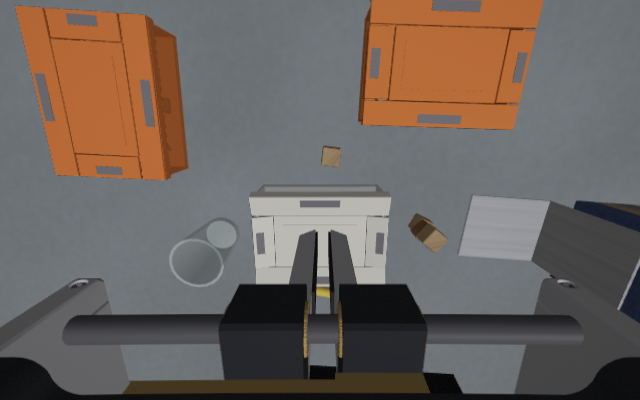

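Wrist view: the box is at x 250–390, with the near hinge line at row ~215 and the side hinge lines at columns ~273 and ~367. I'll cast those points onto z = 0.07.

```bash
python3 - <<'E'
from h import *
c=np.load('w0.npy',allow_pickle=True).item()
print(onplane(c,[(274,216),(366,216),(274,245),(367,245)],.07).round(4))
print('near outer edge',onplane(c,[(250,193.5),(390,193)],.079).round(4))
a=.077
ctr=np.array([.541,.179])
M=np.array([[np.cos(a),-np.sin(a)],[np.sin(a),np.cos(a)]])
pts={'hinge corners':[(-38,-61),(-38,61),(0,-61),(0,61)],'outer':[(-63.5,-88),(-63.5,88)]}
for k,v in pts.items():
    w=ctr+np.array(v)/1000@M.T; print(k,w.round(4).tolist(),project(c,np.c_[w,np.full(len(w),.07 if k[0]=='h' else .079)]).round(1).tolist())
im=cv2.imread('pics/w0.png');cv2.imwrite('pics/w0c.png',cv2.resize(im[175:300,235:405],None,fx=4.7,fy=4.7,interpolation=cv2.INTER_CUBIC))
E
```

```text
[[0.5094 0.117  0.07  ]
 [0.5006 0.2344 0.07  ]
 [0.5501 0.1181 0.07  ]
 [0.5409 0.2406 0.07  ]]
near outer edge [[0.4792 0.0887 0.079 ]
 [0.4658 0.2581 0.079 ]]
hinge corners [[0.5078, 0.1153], [0.4984, 0.2369], [0.5457, 0.1182], [0.5363, 0.2398]] [[272.6, 214.7], [368.2, 214.6], [274.2, 242.0], [366.9, 241.8]]
outer [[0.4845, 0.0864], [0.4709, 0.2619]] [[248.1, 197.5], [392.4, 197.2]]
```

View pics/w0c.png

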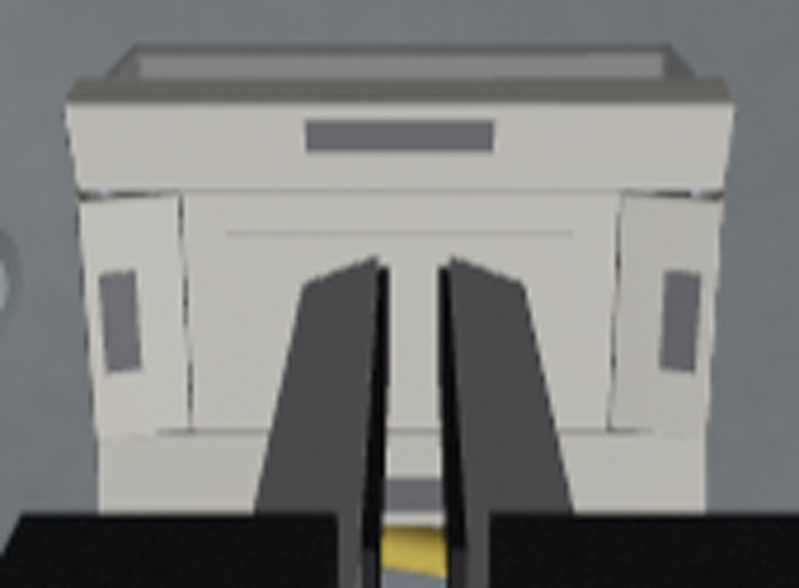

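The box estimate agrees to about 1 mm. Press targets are near (.483,.1745), far (.599,.1835), left (.535,.260) and right (.547,.098). I'll do near first, down to just above contact.

Emit:
{"name": "drive_tool", "arguments": {"series": [[0,[-0.014,-0.0025,0.06],[0,0,0]],[0,[-0.014,-0.0025,0.12],[0,0,0]],[0,[-0.014,-0.0025,0.138],[0,0,0]],[0,[-0.014,-0.0025,0.141],[0,0,0]],[0,[-0.014,-0.0025,0.144],[0,0,0]]]}}

```text
time: 1.9
tool_pos: [0.4846, 0.1758, 0.1092]
ee_rot: [3.141, 0.005, -3.063]
wrist_force: [0.5, -0.3, 0.6]
width: 0.0005
finger_force: 0.0
```

Emit:
{"name": "drive_tool", "arguments": {"series": [[0,[0,0,0.0025],[0,0,0]],[0,[0,0,0.005],[0,0,0]],[0,[0,0,0.0075],[0,0,0]],[0,[0,0,0.009],[0,0,0]],[0,[0,0,0.01],[0,0,0]]]}}

```text
time: 2.52
tool_pos: [0.4827, 0.1748, 0.0984]
ee_rot: [3.141, -0.0, -3.065]
wrist_force: [-4.8, -0.2, 7.5]
width: 0.0002
finger_force: 3.9
```

Emit:
{"name": "drive_tool", "arguments": {"series": [[0,[0,0,0.001],[0,0,0]],[0,[0,0,0.002],[0,0,0]],[0,[0,0,0.003],[0,0,0]],[0,[0,0,0.003],[0,0,0]],[0,[0,0,0.003],[0,0,0]]]}}

```text
time: 3.15
tool_pos: [0.4818, 0.1748, 0.0952]
ee_rot: [3.141, -0.002, -3.064]
wrist_force: [-5.9, -1.2, 9.5]
width: 0.0004
finger_force: 4.3
```

Emit:
{"name": "drive_tool", "arguments": {"series": [[0,[0,0,0.001],[0,0,0]],[0,[0,0,0.002],[0,0,0]],[0,[0,0,0.002],[0,0,0]],[0,[0,0,0.002],[0,0,0]]]}}

```text
time: 3.65
tool_pos: [0.4819, 0.1748, 0.095]
ee_rot: [3.141, -0.002, -3.064]
wrist_force: [-9.0, -1.8, 15.8]
width: 0.0003
finger_force: 8.1
```

The force is rising with no further travel, and the tip is at 70 mm, so this section is at its stop. One slightly firmer push, then lift and go to far.

Emit:
{"name": "drive_tool", "arguments": {"series": [[0,[0,0,0.002],[0,0,0]],[0,[0,0,0.002],[0,0,0]],[0,[0,0,0.002],[0,0,0]]]}}

```text
time: 4.03
tool_pos: [0.4819, 0.1748, 0.0949]
ee_rot: [3.141, -0.001, -3.064]
wrist_force: [-12.6, -2.2, 23.3]
width: 0.0005
finger_force: 11.9
```

Emit:
{"name": "drive_tool", "arguments": {"series": [[0,[0,0,-0.01],[0,0,0]],[0,[0,0,-0.035],[0,0,0]],[0,[-0.055,0,-0.035],[0,0,0]],[0,[-0.117,0,-0.035],[0,0,0]],[0,[-0.117,0,-0.035],[0,0,0]]]}}

```text
time: 4.65
tool_pos: [0.6022, 0.1832, 0.1208]
ee_rot: [-3.141, -0.004, -3.066]
wrist_force: [-0.2, 1.2, -1.1]
width: 0.0002
finger_force: 0.0
```

```bash
python3 - <<'E'
from h import *
shift([.5988,.1835,.107],np.pi+.077)
E
```

```text
t 4.65 pos [0.60223344 0.18318424 0.12077313] rot [-3.1408855  -0.00367078 -3.06595518] F [-0.2185973   1.24476006 -1.10962178] w 0.00017844778372027697
shift [0.0033 0.0006 0.0138]
turn [-0.0007 -0.0037 -0.0014]
```

Emit:
{"name": "drive_tool", "arguments": {"series": [[0,[0,0,0.01],[0,0,0]],[0,[0,0,0.015],[0,0,0]],[0,[0,0,0.015],[0,0,0]]]}}

```text
time: 5.03
tool_pos: [0.5983, 0.1838, 0.1096]
ee_rot: [3.142, -0.0, -3.064]
wrist_force: [-0.7, 1.0, 0.5]
width: 0.0003
finger_force: 0.0
```

Emit:
{"name": "drive_tool", "arguments": {"series": [[0,[0,0,0.003],[0,0,0]],[0,[0,0,0.006],[0,0,0]],[0,[0,0,0.009],[0,0,0]],[0,[0,0,0.012],[0,0,0]],[0,[0,0,0.014],[0,0,0]]]}}

```text
time: 5.65
tool_pos: [0.6008, 0.1839, 0.0976]
ee_rot: [3.141, 0.004, -3.064]
wrist_force: [0.1, 0.5, 6.4]
width: 0.0001
finger_force: 3.2
```

Emit:
{"name": "drive_tool", "arguments": {"series": [[0,[0,0,0.001],[0,0,0]],[0,[0,0,0.002],[0,0,0]],[0,[0,0,0.003],[0,0,0]],[0,[0,0,0.003],[0,0,0]]]}}

```text
time: 6.15
tool_pos: [0.6013, 0.1839, 0.0952]
ee_rot: [3.141, 0.005, -3.064]
wrist_force: [-0.7, -0.4, 6.1]
width: 0.0007
finger_force: 3.4
```

Emit:
{"name": "drive_tool", "arguments": {"series": [[0,[0,0,0.002],[0,0,0]],[0,[0,0,0.004],[0,0,0]],[0,[0,0,0.004],[0,0,0]],[0,[0,0,0.004],[0,0,0]]]}}

```text
time: 6.65
tool_pos: [0.6015, 0.184, 0.095]
ee_rot: [3.141, 0.007, -3.064]
wrist_force: [-4.2, -2.1, 18.9]
width: 0.0006
finger_force: 9.3
```

Far is home: 19 N with no more travel. Next is left, lifting clear first.

Emit:
{"name": "drive_tool", "arguments": {"series": [[0,[0,0,-0.015],[0,0,0]],[0,[0,0,-0.04],[0,0,0]],[0,[0.03,0.041,-0.04],[0,0,0]],[0,[0.059,0.08,-0.04],[0,0,0]],[0,[0.059,0.08,-0.04],[0,0,0]]]}}

```text
time: 7.28
tool_pos: [0.5326, 0.2612, 0.1284]
ee_rot: [3.141, -0.001, -3.06]
wrist_force: [-0.1, -0.2, 0.0]
width: 0.0007
finger_force: 0.0
```

Emit:
{"name": "drive_tool", "arguments": {"series": [[0,[0,0,0.008],[0,0,0]],[0,[0,0,0.017],[0,0,0]],[0,[0,0,0.017],[0,0,0]]]}}

```text
time: 7.65
tool_pos: [0.5344, 0.2577, 0.1095]
ee_rot: [-3.141, -0.003, -3.066]
wrist_force: [-1.2, -0.3, 0.5]
width: 0.0007
finger_force: 0.0
```

```bash
python3 - <<'E'
from h import *
shift([.5348,.2598,.107],np.pi+.077)
E
```

```text
t 7.65 pos [0.53439604 0.25774119 0.10953031] rot [-3.1405893  -0.00317514 -3.06595889] F [-1.22927855 -0.29801183  0.53183925] w 0.0007182521213693197
shift [-0.0006  0.002   0.0025]
turn [-0.001  -0.0032 -0.0014]
```

Emit:
{"name": "drive_tool", "arguments": {"series": [[0,[0,0.001,0.003],[0,0,0]],[0,[0,0.001,0.006],[0,0,0]],[0,[0,0.001,0.009],[0,0,0]],[0,[0,0.001,0.012],[0,0,0]],[0,[0,0.001,0.014],[0,0,0]]]}}

```text
time: 8.28
tool_pos: [0.5347, 0.2606, 0.0993]
ee_rot: [3.14, 0.001, -3.064]
wrist_force: [-3.3, 1.1, 6.7]
width: 0.0004
finger_force: 3.4
```

Emit:
{"name": "drive_tool", "arguments": {"series": [[0,[0,0,0.001],[0,0,0]],[0,[0,0,0.002],[0,0,0]],[0,[0,0,0.003],[0,0,0]],[0,[0,0,0.003],[0,0,0]]]}}

```text
time: 8.78
tool_pos: [0.5347, 0.2613, 0.0966]
ee_rot: [3.139, 0.002, -3.064]
wrist_force: [-2.5, 1.5, 5.7]
width: 0.0005
finger_force: 3.1
```

Emit:
{"name": "drive_tool", "arguments": {"series": [[0,[0,0,0.001],[0,0,0]],[0,[0,0,0.002],[0,0,0]],[0,[0,0,0.003],[0,0,0]],[0,[0,0,0.004],[0,0,0]],[0,[0,0,0.004],[0,0,0]]]}}

```text
time: 9.4
tool_pos: [0.5348, 0.2616, 0.0951]
ee_rot: [3.138, 0.003, -3.064]
wrist_force: [-6.6, 0.5, 14.6]
width: 0.0006
finger_force: 7.2
```

Emit:
{"name": "drive_tool", "arguments": {"series": [[0,[0,0,0.002],[0,0,0]],[0,[0,0,0.002],[0,0,0]],[0,[0,0,0.002],[0,0,0]]]}}

```text
time: 9.78
tool_pos: [0.5348, 0.2616, 0.0948]
ee_rot: [3.138, 0.004, -3.064]
wrist_force: [-7.9, -0.7, 21.4]
width: 0.0005
finger_force: 10.3
```

Emit:
{"name": "drive_tool", "arguments": {"series": [[0,[0,0,-0.015],[0,0,0]],[0,[0,0,-0.041],[0,0,0]],[0,[0,-0.06,-0.041],[0,0,0]],[0,[0,-0.12,-0.041],[0,0,0]],[0,[0,-0.161,-0.041],[0,0,0]]]}}

```text
time: 10.4
tool_pos: [0.547, 0.0972, 0.1295]
ee_rot: [-3.141, 0.0, -3.065]
wrist_force: [-0.1, 0.4, 0.3]
width: 0.0004
finger_force: 0.0
```

Emit:
{"name": "drive_tool", "arguments": {"series": [[0,[0,0,0],[0,0,0]],[0,[0,0,0.01],[0,0,0]],[0,[0,0,0.017],[0,0,0]],[0,[0,0,0.017],[0,0,0]]]}}

```text
time: 10.9
tool_pos: [0.546, 0.1005, 0.111]
ee_rot: [3.141, -0.003, -3.063]
wrist_force: [0.3, 0.4, 0.5]
width: 0.0006
finger_force: 0.0
```

```bash
python3 - <<'E'
from h import *
shift([.5472,.0982,.107],np.pi+.077)
E
```

```text
t 10.9 pos [0.5460415  0.10048237 0.11097399] rot [ 3.14141356e+00 -2.72354886e-03 -3.06264136e+00] F [0.30617687 0.43891333 0.45521987] w 0.0006404657379004973
shift [-0.001  -0.0024  0.004 ]
turn [ 0.0002 -0.0027  0.002 ]
```

Left is home at 21 N. Now right.

Emit:
{"name": "drive_tool", "arguments": {"series": [[0,[0,-0.001,0.003],[0,0,0]],[0,[0,-0.001,0.006],[0,0,0]],[0,[0,-0.001,0.009],[0,0,0]],[0,[0,-0.001,0.012],[0,0,0]],[0,[0,-0.001,0.014],[0,0,0]]]}}

```text
time: 11.52
tool_pos: [0.5473, 0.0982, 0.0999]
ee_rot: [-3.141, 0.001, -3.064]
wrist_force: [-2.8, -1.1, 7.6]
width: 0.0005
finger_force: 3.8
```

Emit:
{"name": "drive_tool", "arguments": {"series": [[0,[0,0,0.001],[0,0,0]],[0,[0,0,0.002],[0,0,0]],[0,[0,0,0.003],[0,0,0]],[0,[0,0,0.003],[0,0,0]]]}}

```text
time: 12.02
tool_pos: [0.5473, 0.0974, 0.0975]
ee_rot: [-3.14, 0.001, -3.065]
wrist_force: [-2.9, -2.0, 7.5]
width: 0.0007
finger_force: 3.6
```

Emit:
{"name": "drive_tool", "arguments": {"series": [[0,[0,0,0.001],[0,0,0]],[0,[0,0,0.002],[0,0,0]],[0,[0,0,0.003],[0,0,0]],[0,[0,0,0.003],[0,0,0]]]}}

```text
time: 12.52
tool_pos: [0.5475, 0.097, 0.0952]
ee_rot: [-3.139, 0.001, -3.065]
wrist_force: [-3.9, -3.2, 10.6]
width: 0.0004
finger_force: 5.0
```

Emit:
{"name": "drive_tool", "arguments": {"series": [[0,[0,0,0.002],[0,0,0]],[0,[0,0,0.004],[0,0,0]],[0,[0,0,0.004],[0,0,0]],[0,[0,0,0.004],[0,0,0]]]}}

```text
time: 13.02
tool_pos: [0.5476, 0.097, 0.0949]
ee_rot: [-3.138, 0.003, -3.065]
wrist_force: [-9.6, -4.6, 23.1]
width: 0.0007
finger_force: 11.8
```

Emit:
{"name": "drive_tool", "arguments": {"series": [[0,[0,0,-0.02],[0,0,0]],[0,[0,0.03,-0.07],[0,0,0]],[0,[0.05,0.08,-0.12],[0,0,0]],[0,[0.09,0.08,-0.16],[0,0,0]],[0,[0.09,0.08,-0.16],[0,0,0]]]}}

```text
time: 13.65
tool_pos: [0.4508, 0.1723, 0.2526]
ee_rot: [3.14, 0.007, -3.063]
wrist_force: [0.6, -1.1, 0.4]
width: 0.0005
finger_force: 0.0
```

```bash
python3 - <<'E'
from h import *
shift([.5,.178,.25])
c=imaging.get_calibration('wrist');w=cv2.cvtColor(imaging.snapshot('wrist'),4)
t=cv2.cvtColor(imaging.snapshot('top'),4)
a=cv2.resize(w[160:310,220:420],(640,480));b=cv2.resize(t[150:230,220:320],(640,512))
cv2.imwrite('pics/w1.png',a);cv2.imwrite('pics/t1.png',b)
ct=np.array([.541,.179]);al=.077;M=np.array([[np.cos(al),-np.sin(al)],[np.sin(al),np.cos(al)]])
P=np.c_[ct+np.array([(-65,-88),(-65,88),(-38,-61),(-38,61)])/1000@M.T,np.full(4,.07)]
print('crop px if shut',((project(c,P)-[220,160])*3.2).round(0).tolist())
E
```

```text
t 13.65 pos [0.45084565 0.17226877 0.25263315] rot [ 3.14013012  0.00741547 -3.06253526] F [ 0.59891427 -1.09104378  0.41426711] w 0.0005409537566282879
shift [-0.0494  0.0018  0.003 ]
crop px if shut [[105.0, 148.0], [547.0, 149.0], [177.0, 211.0], [476.0, 211.0]]
```

View pics/w1.png

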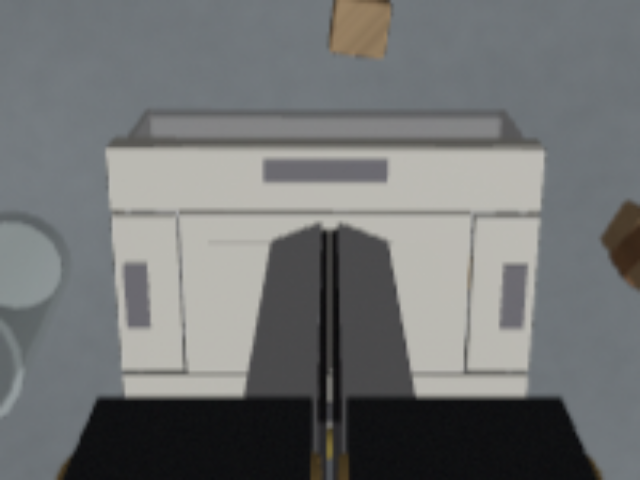

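View pics/t1.png

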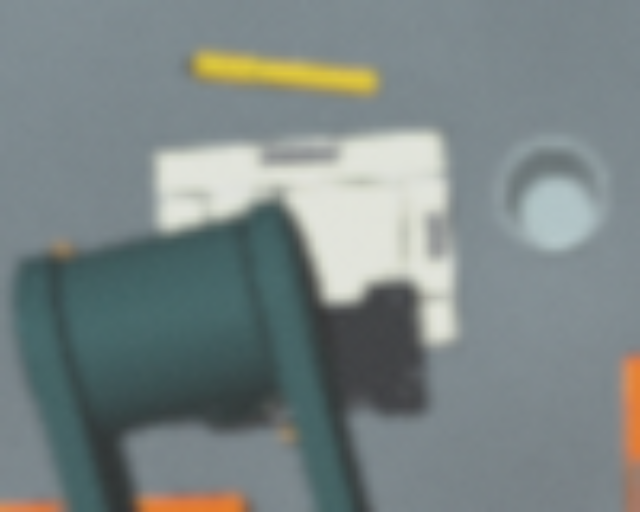

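The wrist crop shows the near, left and right sections flat: near edge at row 148 as predicted for shut, and the corner gaps closed. The top crop shows the highlighter and tumbler undisturbed and the box in place. All four sections met their hard stop at a tip height of 70 mm.

```bash
python3 -c "
from bench import robot
print(robot.close_job())"
```

```text
the job is handed in; nothing more can be done
None
```

All four rim sections were pressed home against their stops with at most about 25 N at the wrist, the box and its neighbours look unmoved in the pictures, and the job is handed in at about 14 s of the 42 s; no verdict was returned.

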